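# Set the light shield over a culture dish

### The job

Fold the dark hinged light shield down over the dish until it is parallel to the slim preset arm beside it, and leave it at that angle. Then turn the thumbscrew of its hinge clockwise until it bottoms, and back it off an eighth of a turn. Leave the preset arm, the dish and the little box on the base where they are.

Things in the scene. Friction and masses are not known exactly. Their poses are not given: they have to be found in the camera images.
- hood: Fixture on an aluminium base plate 150 x 250 x 8 mm (x, y, z), fixed to the table. Origin: centre of the plate's underside; z up; -x is its front edge, nearest the robot. In this frame the hinge axis of shield and arm lies along y at x = 55, z = 40 mm, between cheeks at y = -29 and 87 mm (tops at z = 48). Friction block 36 x 36 mm, top at z = 56 mm, at x = 55, y = -90 mm, carries the thumbscrew.
- shield (a joint): Fold angle of the light shield (rad): 0 = level over the dish, its free edge towards the hood's -x; pi/2 = upright; it grows as the shield is raised (range 0 to 1.9). It starts raised, 1.2 to 1.5. The hinge is stiff (0.25 N m, about 3 N at the free edge) and stays where it is left.
- shield_edge (a point): Middle of the free edge of the light shield: dark steel panel 100 mm wide (along the hinge), 5 mm thick, with a rolled free edge 8 mm thick, 90 mm from the hinge axis. The point's x axis points from the free edge to the hinge, y along the hinge, z normal to the panel (up when level; away from the robot when upright).
- shield_hinge (a point): Point on the hinge axis, at the middle of the shield's width; axes as for shield_edge. A tall microscope stands fixed on the table behind the fixture and to its left (+x, +y); the air over the table's front edge is free.
- set_arm (a joint): Angle of the preset arm (rad), counted as that of joint shield about the same axis, so the shield is parallel to the arm when both read the same. Stiff (2 N m); must not be moved.
- set_arm_tip (a point): Pointed tip of the preset arm: slim steel bar 8 x 4 mm, its tip 84 mm from the hinge axis, 20 mm beside the shield's +y side. x axis along the arm from the tip to the hinge axis.
- thumbscrew (a joint): Turn of the thumbscrew (rad): grows clockwise seen from above and bottoms against a hard stop at 2.0; friction 0.06 N m. An eighth of a turn is 0.785 rad. It does not rise or sink.
- thumbscrew_wing (a point): Centre of the thumbscrew's upright flat steel wing, on its vertical axis, 76 mm above the table: wing 32 mm long (point x), 8 mm thick (point y), 22 mm high (from 65 to 87 mm above the table); z up. At joint 0 the wing lies along the hood's x axis.
- dish: Clear round culture dish, 73 mm across, 12 mm high, loose on the pad under the shield. Origin: centre of its underside.
- coverslip_box: Small pale box 37 x 37 x 18 mm, loose on the base plate in front of the friction block. Origin: centre of its underside.

How it is judged:
On the way, in this order (a step that is already met when the one before it is completed fails the run):
1. the shield is parallel to the preset arm within 0.08 rad (angle between the x axis of shield_edge and the x axis of set_arm_tip, either way round below 0.08 rad), for 0.3 s.
2. the thumbscrew is turned in until it bottoms (joint above 1.95) (value of joint thumbscrew above 1.95 rad), for 0.1 s.
At the end, for the whole second after the job is handed in: The shield is parallel to the preset arm within 0.08 rad (4.6 degrees), and the thumbscrew, after bottoming, is backed off an eighth of a turn within 0.2 rad (joint between 0.995 and 1.435) (angle between the x axis of shield_edge and the x axis of set_arm_tip, either way round below 0.08 rad and value of joint thumbscrew between 0.995 and 1.435 rad); the robot touches nothing.
It fails at once if the preset arm is shifted (its tip by more than 6 mm) (distance of set_arm_tip from where it was at the start of the episode above 0.006 m).
It fails at once if the dish is moved more than 15 mm (distance of dish from where it was at the start of the episode above 0.015 m).
It fails at once if the little box is moved more than 15 mm (distance of coverslip_box from where it was at the start of the episode above 0.015 m).
It also fails if it takes over 54 s, if anything falls off the work surface, if the arm or the gripper's body presses on something with over 40 N, if the wrist force passes 120 N, or if a joint passes its speed limit or range.

### The arm

A 6-joint arm with a two-finger parallel gripper is mounted at the origin on a cart in front of the work surface, level with it; the furniture and walls round the work are solid. World frame = base frame: x ahead of the robot, y to its left, z up, the work surface at z = 0. Lengths are in m, angles in rad, forces in N, time in s.
With the tool pointing down it reaches from about 0.35 to 0.975 m from the base axis. Payload 4.9 kg.
Tool frame: the origin (TCP) lies midway between the tips of the shut fingers; the grasp point (between the pads) lies 19 mm behind it (ctrl.tcp_to_grasp is the distance from the TCP to the grasp point, in m); z points along the fingers, y is the line along which they close (so a half turn about z gives the same grasp; the last joint's range is limited). The gripper opens to 85 mm and grips with 20 to 120 N. Pads are 22 mm wide; open, the fingers measure 114 mm over their backs; the gripper's body (76 mm by 85 mm) begins 54 mm behind the grasp point. The pads swing forward as they close: fully open they stand 13 mm farther back than shut.
Start: joints at [-1.429, 0.053, 1.613, -0, 1.476, -0.119], TCP at [0.161, -0.604, 0.231] pointing down, gripper open.
Joint ranges: [-3.01, 3.01], [-1.01, 2.22], [0.06, 2.58], [-1.02, 4.17], [0.09, 2.62], [-3.14, 3.14]. Speed limits (rad/s): [2.57, 2.57, 3.14, 3.14, 3.14, 3.14].

### API

Orientations are given as a rotation vector (axis times angle).
In Python, from station import ctrl, vision, probe_bus, ticket gives the robot as it stands (ctrl), with the cameras (vision), the readings (probe_bus) and the job (ticket).
- The arm moves only by the shell command python3 jog.py 'ROWS' [FORCE]. ROWS is rows parted by semicolons, their numbers by spaces, 1 to 20 of them, each of 7 numbers: the finger opening in m, then dx, dy, dz in m, then a rotation vector rx, ry, rz in rad; each row is the pose to reach, as a shift and turn from the pose commanded when the command began, along the tool's axes at that moment; what a row does not reach only later rows make up. A row lasts 1/12 s, in which the tool goes at most 0.0417 m and 0.125 rad, less where a joint would pass 70% of its speed; a pose out of reach is approached as far as the arm can. The fingers move at their own pace and stop on an object; FORCE is the grip in N (left out, the last holds). Time passes only in rows, so rows that do not move let the fingers close. It prints the time, the measured TCP pose, the force, the opening and the grip force at its end.
- probe_bus.get_obs(): the state, without advancing time (a new reading comes with each control period).
- vision.get_image(name): name is "scene" or "side" or "wrist"; returns the picture (480x640x3 uint8, red, green, blue); there is no depth.
- vision.camera_params(name): a dict with "fx", "fy", "cx", "cy" (pixels), "T" (4x4, takes a point from camera to world coordinates); the wrist camera has in their place "tool_from_camera" (4x4, takes a point from camera to tool coordinates, whose origin is the TCP and whose axes are the flange's). Camera axes: x right, y down, z forward; pixel columns grow to the right and rows downward; lengths in m; the calibration is good to about 2 mm. A picture is of the moment at which its call begins: read the wrist's pose just before it. camera_params takes no time and is no camera call.
- ticket.finish_job(): hands the job in; it is judged then, once.
The state is a dict: "t": time; "q": joint angles; "dq": joint speeds; "effort": joint torques, N m; "tool_pos": TCP position; "tool_rot": TCP orientation; "contact_force": force on the tool from outside, world axes, zero at the start; "wrist_torque": the same for the moment, N m; "opening": finger opening in m; "grip_force": force on a finger pad.
Only numpy, scipy, OpenCV 4.12 (cv2) and the standard library are available. Lean on these libraries where they do the work, as an engineer would, in place of code of your own. Each camera call takes 0.05 s, during which the arm holds its last target. There are 200 camera calls.

## Working session

There is one attempt and no reset: what is moved stays moved. The work goes in short steps, Python scripts to look and compute and a shell command to move; the robot and the scene stay as the last step left them, time stands still between calls to the robot, and variables do not carry over. Pictures are saved under pics/ and viewed, at most 10 in all, crops included, and the job is handed in when it is done.

```bash
ls; mkdir -p pics; python3 - <<'E'
from station import ctrl, vision, probe_bus, ticket
import cv2,numpy as np
np.set_printoptions(precision=4,suppress=True)
for n in ("scene","side"):
    im=vision.get_image(n); cv2.imwrite(f"pics/{n}0.png",im[:,:,::-1]); p=vision.camera_params(n); print(n,p["fx"],p["fy"],p["cx"],p["cy"]); print(p["T"])
o=probe_bus.get_obs(); print(o); print(ctrl.tcp_to_grasp, vision.camera_params("wrist"))
E
```

```text
jog.py
pics
station.py
scene 475.94901012596756 475.94901012596756 315.5277278591034 240.50205968152866
[[-0.7806 -0.4508  0.4329  0.1277]
 [-0.6248  0.5809 -0.5217  0.2448]
 [-0.0163 -0.6777 -0.7351  0.7115]
 [ 0.      0.      0.      1.    ]]
side 450.4011400874626 450.4011400874626 313.5264348057188 241.0562425278185
[[-0.8496 -0.3201  0.4192  0.1337]
 [-0.5274  0.5196 -0.6722  0.3848]
 [-0.0026 -0.7921 -0.6103  0.6097]
 [ 0.      0.      0.      1.    ]]
{'t': 0.1, 'q': array([-1.429 ,  0.0533,  1.6141, -0.    ,  1.476 , -0.119 ]), 'dq': array([ 0.001 , -0.    , -0.0034,  0.001 , -0.002 , -0.0008]), 'effort': array([  0.0007, -39.4904, -37.1364,  -0.    ,   0.004 ,  -0.    ]), 'tool_pos': array([ 0.1611, -0.6033,  0.2302]), 'tool_rot': array([-3.1131, -0.4082,  0.0001]), 'contact_force': array([-0.3473, -0.6265, -0.1082]), 'wrist_torque': array([-0.034 ,  0.0391,  0.01  ]), 'grip_force': 0.0, 'opening': 0.08547461686501427}
0.0187 {'fx': 413.7760143470822, 'fy': 413.7760143470822, 'cx': 319.56705121959794, 'cy': 234.96511693979022, 'tool_from_camera': array([[-0.0003, -0.9523, -0.3053,  0.0791],
       [ 1.    , -0.0005,  0.0005, -0.0011],
       [-0.0006, -0.3053,  0.9523, -0.1436],
       [ 0.    ,  0.    ,  0.    ,  1.    ]])}
```

View pics/scene0.png

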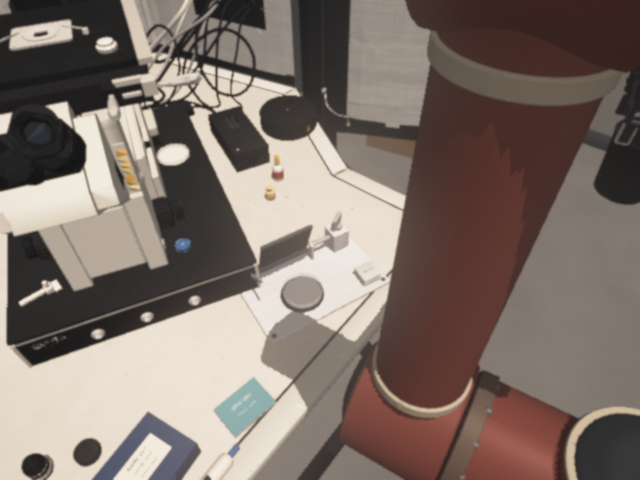

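View pics/side0.png

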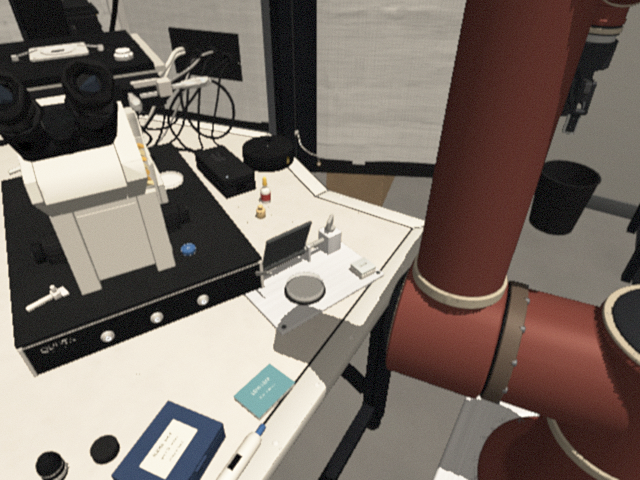

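The scene picture shows the fixture around (310,280): shield upright at (287,247), wing at (338,220), box at (368,272) and dish at (302,292). The side picture shows it around (310,285). I'll enlarge both.

```bash
cat > h.py <<'E'
from station import ctrl, vision, probe_bus, ticket
import cv2,numpy as np
from scipy.spatial.transform import Rotation as R
np.set_printoptions(precision=4,suppress=True)
def T_of(n,o=None):
    p=vision.camera_params(n)
    if n!="wrist": return p,p["T"]
    o=o or probe_bus.get_obs(); M=np.eye(4); M[:3,:3]=R.from_rotvec(o["tool_rot"]).as_matrix(); M[:3,3]=o["tool_pos"]
    return p,M@p["tool_from_camera"]
def ray(n,uv,o=None):
    p,T=T_of(n,o); d=T[:3,:3]@np.array([(uv[0]-p["cx"])/p["fx"],(uv[1]-p["cy"])/p["fy"],1]); return T[:3,3],d/np.linalg.norm(d)
def onz(n,uv,z,o=None):
    c,d=ray(n,uv,o); return c+d*(z-c[2])/d[2]
def tri(obs):  # [(name,uv),...]
    A=np.zeros((3,3));b=np.zeros(3)
    for c,d in obs:
        P=np.eye(3)-np.outer(d,d);A+=P;b+=P@c
    return np.linalg.solve(A,b)
def proj(n,X,o=None):
    p,T=T_of(n,o); x=np.linalg.inv(T)@np.append(X,1); return np.array([p["fx"]*x[0]/x[2]+p["cx"],p["fy"]*x[1]/x[2]+p["cy"]])
E
python3 - <<'E'
import cv2,numpy as np
a=cv2.imread("pics/scene0.png")[205:345,230:400];b=cv2.imread("pics/side0.png")[205:345,230:400]
cv2.imwrite("pics/c0.png",np.hstack([cv2.resize(x,(400,330),interpolation=cv2.INTER_CUBIC) for x in (a,b)]))
cv2.imwrite("pics/c1.png",cv2.resize(a,None,fx=4.4,fy=4.2,interpolation=cv2.INTER_CUBIC))
cv2.imwrite("pics/c2.png",cv2.resize(b,None,fx=4,fy=4,interpolation=cv2.INTER_CUBIC))
E
```

```text
(no output)
```

View pics/c2.png

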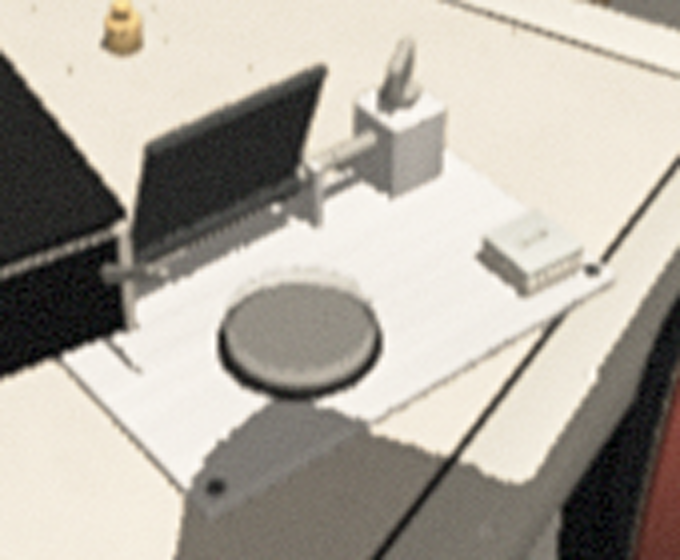

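The side crop shows the plate's front-right corner at (383,275), its front-left near (280,334), the wing at (330,223) and the box at (363,267). The preset arm sits at the left of the shield, around (265,273).

```bash
python3 - <<'E'
from h import *
f=lambda u,v:(230+u/4,205+v/4)
for nm,uv,z in [("FR",(612,278),.008),("FL",(205,517),.008),("BL?",(62,357),.008),("holeR",(592,270),.008),("holeL",(215,487),.008),("blk near",(392,195),.008),("blk right",(440,178),.008),("blktop near",(395,118),.056),("blktop right",(445,103),.056),("blktop left",(357,92),.056),("wingtop",(407,40),.087),("wingbase",(398,105),.065),("dish",(300,322),.02)]:
    print(nm,onz("side",f(*uv),z))
E
```

```text
FR [ 0.3712 -0.2576  0.008 ]
FL [ 0.4554 -0.0247  0.008 ]
BL? [ 0.5696 -0.0695  0.008 ]
holeR [ 0.3823 -0.2579  0.008 ]
holeL [ 0.4614 -0.041   0.008 ]
blk near [ 0.4977 -0.2565  0.008 ]
blk right [ 0.4832 -0.2824  0.008 ]
blktop near [ 0.499  -0.2601  0.056 ]
blktop right [ 0.4834 -0.2849  0.056 ]
blktop left [ 0.5274 -0.2693  0.056 ]
wingtop [ 0.507 -0.285  0.087]
wingbase [ 0.4973 -0.26    0.065 ]
dish [ 0.4794 -0.1385  0.02  ]
```

View pics/c1.png

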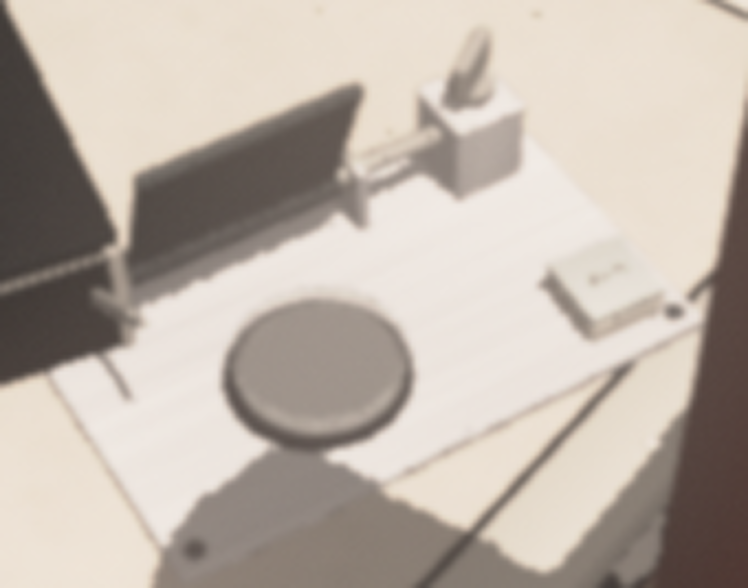

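```bash
cat >> h.py <<'E'
YAW=-0.347; C0=np.array([.4839,-.1667,0]); RH=R.from_euler("z",YAW).as_matrix()
W=lambda p:C0+RH@np.array(p)      # hood->world (m)
Hd=lambda p:RH.T@(np.array(p)-C0) # world->hood
def onplane(n,uv,y,o=None): # hood plane y=const -> hood coords
    c,d=ray(n,uv,o); c=RH.T@(c-C0); d=RH.T@d; return c+d*(y-c[1])/d[1]
E
python3 - <<'E'
from h import *
s=lambda u,v:(230+u/4.4,205+v/4.2); f=lambda u,v:(230+u/4,205+v/4)
pts=dict(FR=((700,325),(612,278)),holeR=((674,311),(592,270)),holeL=((194,549),(215,487)),blknear=((463,136),(395,118)),blkright=((522,106),(445,103)),blkleft=((421,90),(357,92)),wing=((483,30),(407,40)),
 shTL=((137,178),(150,143)),shTR=((362,88),(325,66)),tip=((95,293),(105,270)),armroot=((135,322),(160,270)),dish=((318,360),(300,320)))
for k,(a,b) in pts.items():
    X=tri([ray("scene",s(*a)),ray("side",f(*b))]); print(k,"world",X,"hood",Hd(X)*1000)
for n,uv in (("scene",s(95,293)),("side",f(105,270))):
    q=onplane(n,uv,.099); print(n,q, "r,ang",np.hypot(.055-q[0],q[2]-.04),np.arctan2(q[2]-.04,.055-q[0]))
for nm,p in dict(FL=(-.075,.125,.008),FR=(-.075,-.125,.008),BL=(.075,.125,.008),BR=(.075,-.125,.008)).items(): print(nm,(proj("scene",W(p))-[230,205])*[4.4,4.2],(proj("side",W(p))-[230,205])*4)
print(R.from_rotvec(probe_bus.get_obs()["tool_rot"]).as_matrix())
E
```

```text
FR world [ 0.3678 -0.2519  0.0133] hood [ -80.2371 -119.5675   13.3039]
holeR world [ 0.3792 -0.2508  0.0146] hood [ -69.8842 -114.6773   14.5931]
holeL world [ 0.4579 -0.037   0.0135] hood [-68.5179 113.0921  13.5314]
blknear world [ 0.4789 -0.2304  0.0811] hood [ 16.9921 -61.6131  81.1099]
blkright world [ 0.475  -0.2705  0.0678] hood [  26.972  -100.6303   67.7812]
blkleft world [ 0.5118 -0.2464  0.0751] hood [ 53.3103 -65.4736  75.1119]
wing world [ 0.5035 -0.2802  0.0906] hood [  57.0235 -100.0384   90.6436]
shTL world [ 0.5298 -0.0996  0.1324] hood [ 20.3215  78.7476 132.4045]
shTR world [ 0.496  -0.19    0.1312] hood [ 19.2826 -17.7932 131.1846]
tip world [ 0.5498 -0.0851  0.06  ] hood [34.2732 99.1327 59.9544]
armroot world [ 0.5017 -0.0642  0.099 ] hood [-18.1644 102.4397  98.9586]
dish world [ 0.4714 -0.128   0.033 ] hood [-24.8721  32.1516  32.9668]
scene [0.0326 0.099  0.0609] r,ang 0.030631609936100333 0.7520087316214772
side [0.036  0.099  0.0592] r,ang 0.027014707326677576 0.7905632717513728
FL [174.6528 581.5006] [202.5614 518.1529]
FR [698.8111 317.6697] [613.624  277.0146]
BL [  9.8538 328.6356] [ 24.268  329.6436]
BR [501.3082 110.8981] [418.6294 134.4418]
[[ 0.9662  0.2578 -0.0003]
 [ 0.2578 -0.9662  0.0019]
 [ 0.0002 -0.0019 -1.    ]]
```

```bash
python3 jog.py '0.085 0.03 -0.024 -0.03 0 0 0;0.085 0.06 -0.048 -0.03 0 0 0;0.085 0.42 -0.34 -0.03 0 0 0;0.085 0.42 -0.34 -0.03 0 0 0;0.085 0.42 -0.34 -0.03 0 0 0;0.085 0.42 -0.34 -0.03 0 0 0;0.085 0.42 -0.34 -0.03 0 0 0;0.085 0.42 -0.34 -0.03 0 0 0;0.085 0.42 -0.34 -0.03 0 0 0;0.085 0.42 -0.34 -0.03 0 0 0;0.085 0.42 -0.34 -0.03 0 0 0;0.085 0.42 -0.34 -0.03 0 0 0;0.085 0.42 -0.34 -0.03 0 0 0;0.085 0.42 -0.34 -0.03 0 0 0;0.085 0.42 -0.34 -0.03 0 0 0;0.085 0.42 -0.34 -0.03 0 0 0;0 0.42 -0.34 -0.03 0 0 0'
python3 - <<'E'
from h import *
im=vision.get_image("wrist"); cv2.imwrite("pics/w1.png",im[:,:,::-1]); print(probe_bus.get_obs())
E
```

```text
t: 1.52
tool_pos: [0.4786, -0.168, 0.261]
tool_rot: [3.115, 0.406, -0.001]
contact_force: [-0.8, 0.2, -0.5]
opening: 0.0747
grip_force: 0.0
{'t': 1.5667, 'q': array([-0.4846, -0.2499,  1.8451, -0.0004,  1.5468,  0.8274]), 'dq': array([-0.0093, -0.0016, -0.0013,  0.003 , -0.    ,  0.0027]), 'effort': array([  0.5639, -26.6802, -37.6109,   0.0202,   0.0035,  -0.0036]), 'tool_pos': array([ 0.4786, -0.1682,  0.2611]), 'tool_rot': array([ 3.1152,  0.4053, -0.0009]), 'contact_force': array([-0.2222, -0.9106,  0.2589]), 'wrist_torque': array([ 0.0039, -0.0098, -0.008 ]), 'grip_force': 0.0, 'opening': 0.0684162739409557}
```

View pics/w1.png

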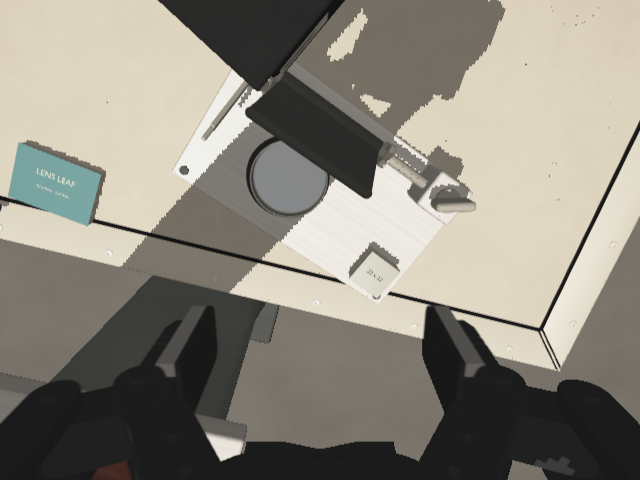

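The wrist view shows the preset arm's tip at (206,138), the shield's free edge from (248,115) to (370,197), the wing from (437,208) to (475,206), and plate holes at (184,170) and (376,296).

```bash
cat >> h.py <<'E'
def ang(n,uv,y,r,o=None,zoff=0): # ray vs cylinder radius r about hinge, near plane y: solve angle minimising ray distance
    c,d=ray(n,uv,o); c=RH.T@(c-C0); d=RH.T@d
    a=np.linspace(-.1,1.9,2001); P=np.stack([.055-r*np.cos(a),np.full_like(a,y),.04+r*np.sin(a)],1)-c
    D=np.linalg.norm(P-(P@d)[:,None]*d,axis=1)*1000; i=np.argsort(D)[:1][0]
    loc=[j for j in range(1,2000) if D[j]<D[j-1] and D[j]<D[j+1]]
    return [(round(a[j],3),round(D[j],2)) for j in loc]
E
python3 - <<'E'
from h import *
w="wrist"
for nm,uv,z in [("holeL",(184,170),.008),("holeR",(376,297),.008),("FL",(173,171),.008),("FR",(380,301),.008),("BL",(235,66),.008),("dish",(288,177),.022),("box",(376,272),.026),("wing mid",(455,206),.087),("wing l",(437,207),.087),("wing r",(475,206),.087),("tip",(206,138),.09)]:
    X=onz(w,uv,z); print(nm,X,Hd(X)*1000)
print("tip w",ang(w,(206,138),.099,.084))
s=lambda u,v:(230+u/4.4,205+v/4.2); f=lambda u,v:(230+u/4,205+v/4)
print("tip s",ang("scene",s(140,322),.099,.084),ang("side",f(165,270),.099,.084))
for y,a,b,c in ((.079,(248,115),s(137,178),f(150,143)),(-.021,(370,197),s(362,88),f(325,66))):
    print("shield",ang(w,a,y,.09),ang("scene",b,y,.09),ang("side",c,y,.09))
E
```

```text
holeL [ 0.4617 -0.0374  0.008 ] [-64.8186 114.0324   8.    ]
holeR [ 0.3803 -0.2551  0.008 ] [ -67.38   -118.3661    8.    ]
FL [ 0.4581 -0.0274  0.008 ] [-71.6638 122.239    8.    ]
FR [ 0.3769 -0.2606  0.008 ] [ -68.7056 -124.6855    8.    ]
BL [ 0.5652 -0.0666  0.008 ] [ 42.3879 121.7656   8.    ]
dish [ 0.4832 -0.1358  0.022 ] [-11.1374  28.8724  22.    ]
box [ 0.4143 -0.2421  0.026 ] [-39.7981 -94.5804  26.    ]
wing mid [ 0.5067 -0.2704  0.087 ] [ 56.6863 -89.7478  87.    ]
wing l [ 0.5023 -0.2569  0.087 ] [ 47.9787 -78.5883  87.    ]
wing r [ 0.5107 -0.2856  0.087 ] [  65.6656 -102.7251   87.    ]
tip [ 0.5087 -0.0721  0.09  ] [-8.8339 97.4216 90.    ]
tip w [(np.float64(0.714), np.float64(2.5))]
tip s [(np.float64(0.641), np.float64(0.34))] [(np.float64(0.651), np.float64(2.85))]
shield [(np.float64(1.254), np.float64(2.83))] [(np.float64(1.242), np.float64(2.57))] [(np.float64(1.254), np.float64(4.08))]
shield [(np.float64(1.275), np.float64(0.28))] [(np.float64(1.218), np.float64(0.37))] [(np.float64(1.247), np.float64(1.32))]
```

```bash
python3 jog.py '0 0.035 0.02 0.02 0 0 0.1;0 0.07 0.039 0.04 0 0 0.225;0 0.07 0.039 0.08 0 0 0.35;0 0.07 0.039 0.08 0 0 0.475;0 0.07 0.039 0.08 0 0 0.607;0 0.07 0.039 0.08 0 0 0.607;0 0.07 0.039 0.11 0 0 0.607;0 0.07 0.039 0.15 0 0 0.607;0 0.07 0.039 0.15 0 0 0.607;0 0.07 0.039 0.15 0 0 0.607'
python3 - <<'E'
from h import *
o=probe_bus.get_obs(); print(Hd(o["tool_pos"]),RH.T@R.from_rotvec(o["tool_rot"]).as_matrix())
im=vision.get_image("wrist"); cv2.imwrite("pics/w2.png",im[:,:,::-1])
E
```

```text
t: 2.4
tool_pos: [0.5549, -0.1868, 0.1095]
tool_rot: [-3.093, 0.54, 0.008]
contact_force: [-0.5, -0.7, -0.2]
opening: 0.0001
grip_force: 0.0
[0.0736 0.0052 0.1095] [[ 1.      0.0011 -0.0051]
 [ 0.0011 -1.      0.0005]
 [-0.0051 -0.0005 -1.    ]]
```

View pics/w2.png

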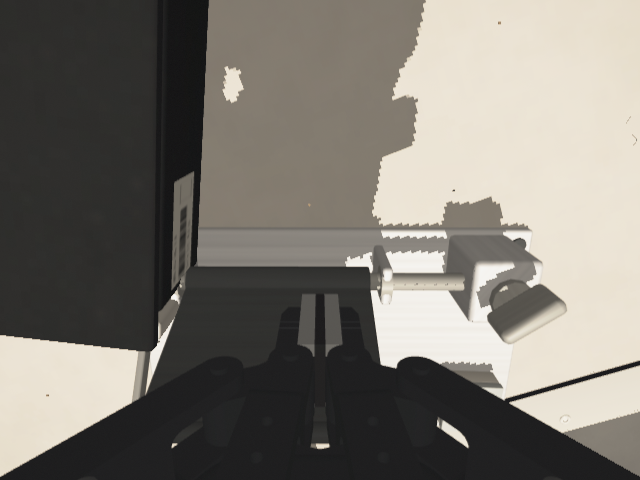

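The wrist view shows the shut fingers behind the shield, whose hinge line runs at row 270 and columns 188–370. The wing is around (527,307) and the microscope stays clear on the left. I'll push the shield now.

```bash
python3 jog.py '0 -0.01 0 -0.001 0 0 0;0 -0.02 0 -0.002 0 0 0;0 -0.029 0 -0.002 0 0 0;0 -0.035 0 0 0 0 0;0 -0.04 0 0.002 0 0 0;0 -0.046 0 0.005 0 0 0;0 -0.051 0 0.008 0 0 0;0 -0.055 0 0.011 0 0 0;0 -0.055 0 0.011 0 0 0'
cat > m.py <<'E'
from h import *
import sys
t=sys.argv[1]; o=probe_bus.get_obs(); print("tool hood",Hd(o["tool_pos"]),o["contact_force"])
ims=[]
for n in ("scene","side"):
    im=vision.get_image(n)[:,:,::-1]; cv2.imwrite(f"pics/{t}{n}.png",im); ims.append(cv2.resize(im[215:305,235:345],None,fx=3.6,fy=4,interpolation=cv2.INTER_CUBIC))
cv2.imwrite(f"pics/{t}.png",np.hstack(ims))
E
python3 m.py a
```

```text
t: 3.2
tool_pos: [0.504, -0.1675, 0.0993]
tool_rot: [-3.094, 0.541, 0.003]
contact_force: [0.1, 0.0, 2.0]
opening: -0.0001
grip_force: 0.7
tool hood [0.0192 0.0061 0.0993] [0.0991 0.0021 2.0099]
```

View pics/a.png

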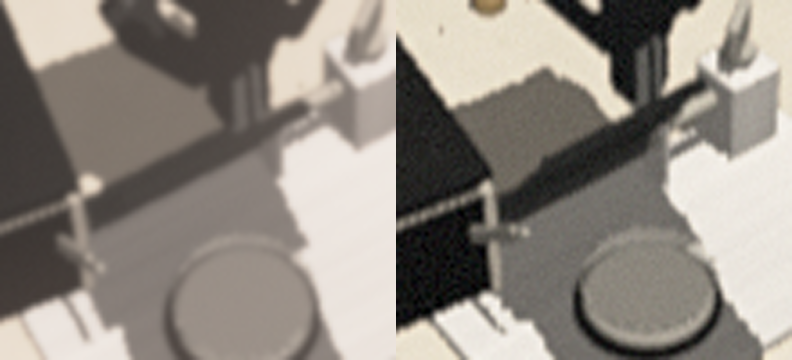

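Both views show the shield nearly edge-on, with its left end at about (262,271) in scene, and the dish and preset arm unmoved. The shield's angle is hard to read here, so I'll lift for a wrist view.

```bash
python3 jog.py '0 0.01 0 -0.02 0 0 0;0 0.02 0 -0.06 0 0 0;0 0.03 0 -0.1 0 0 0;0 0.03 0 -0.14 0 0 0;0 0.03 0 -0.15 0 0 0;0 0.03 0 -0.15 0 0 0;0 0.03 0 -0.15 0 0 0'
python3 - <<'E'
from h import *
o=probe_bus.get_obs(); im=vision.get_image("wrist"); cv2.imwrite("pics/w3.png",im[:,:,::-1]); print(Hd(o["tool_pos"]),o["dq"].max())
E
```

```text
t: 3.88
tool_pos: [0.5333, -0.178, 0.2496]
tool_rot: [-3.094, 0.541, 0.002]
contact_force: [-0.1, 0.2, -0.8]
opening: 0.0001
grip_force: 0.0
[0.0503 0.0061 0.2496] 0.053077400729605255
```

View pics/w3.png

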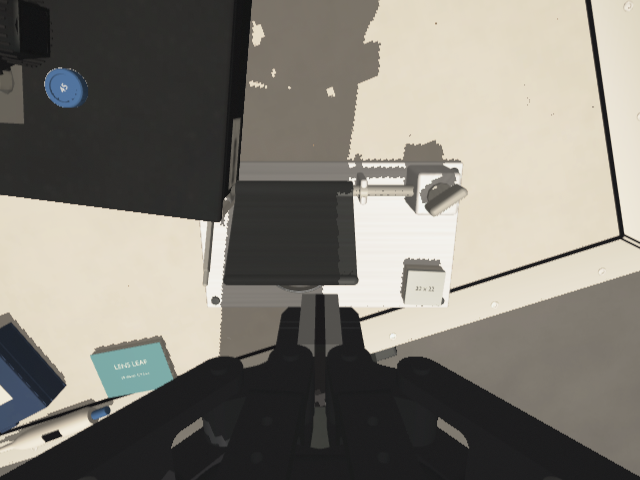

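The wrist view shows the shield's free edge at row 284 (columns 226–358), the preset arm's tip near (207,285), and the wing from (428,212) to (466,190).

```bash
python3 - <<'E'
from h import *
g=cv2.cvtColor(cv2.imread("pics/w3.png"),cv2.COLOR_BGR2GRAY).astype(int)
print("shield col 245",g[274:312,245]); print("col 340",g[274:312,340]); 
print("arm cols"); print(g[276:296,200:216])
print("plate front col 390",g[298:314,390],"back col 400",g[150:172,390])
for x,y,z in ((-.075,-.04,.008),(.075,-.04,.008),(-.075,.125,.008)): print(proj("wrist",W((x,y,z))))
for v in (282,284,286): print(v,"tip",ang("wrist",(207,v),.099,.084),"edge",ang("wrist",(292,v),.029,.09),ang("wrist",(292,v),.029,.094))
E
```

```text
shield col 245 [ 46  44  45  46  48  51  52  49  48  48  49 101 126 126 126 126 128 128
 127 125 126 126 127 125 126 127 127 125 123 125 128 128 121 115 115 115
 115 114]
col 340 [ 56  46  49  58  68  77  86  97  98  91  84 206 239 239 240 240 239 239
 239 238 237 238 238 238 239 239 237 237 238 239 239 239 208  99  30  31
  32  32]
arm cols
[[224 223 224 165 150 153 144 124 162 238 240 240 240 240 240 239]
 [224 223 223 158 150 153 143 122 186 238 239 239 239 239 240 240]
 [223 223 223 159 151 152 142 118 207 239 240 240 240 240 240 240]
 [223 223 223 155 151 152 140 116 212 240 241 241 241 241 241 241]
 [223 223 223 151 152 152 139 113 224 241 242 242 242 242 242 242]
 [223 223 217 148 153 150 138 111 236 241 241 241 241 241 241 241]
 [223 223 203 147 153 150 136 104 238 240 240 240 240 240 240 240]
 [223 223 197 152 160 153 136 117 238 240 240 240 240 240 240 240]
 [223 223 204 169 182 177 151 141 239 241 241 241 241 241 241 241]
 [223 222 217 191 192 188 181 213 240 241 241 241 241 241 241 241]
 [222 223 223 214 207 192 224 238 241 241 241 241 241 241 241 241]
 [222 222 222 222 2
[... 689 characters left out ...]
219 220 221 221 221 221 221 221 181 117 110 158 218 239 242 211 128
 127 126 126 127]
[365.4595 307.7237]
[371.1115 161.5914]
[205.6344 307.6919]
282 tip [(np.float64(0.681), np.float64(3.63))] edge [(np.float64(-0.067), np.float64(4.43)), (np.float64(0.93), np.float64(1.24))] [(np.float64(1.002), np.float64(1.74))]
284 tip [(np.float64(0.63), np.float64(2.48))] edge [(np.float64(-0.021), np.float64(4.18)), (np.float64(0.895), np.float64(1.07))] [(np.float64(0.973), np.float64(1.61))]
286 tip [(np.float64(0.584), np.float64(1.18))] edge [(np.float64(0.029), np.float64(3.91)), (np.float64(0.857), np.float64(0.88))] [(np.float64(-0.062), np.float64(4.5)), (np.float64(0.943), np.float64(1.46))]
```

```bash
python3 - <<'E'
from h import *
for a in (.4,.5,.6,.7,.8):
    P=W((.055-.084*np.cos(a),.099,.04+.084*np.sin(a))); print(a,proj("scene",P),proj("side",P),proj("wrist",P))
for a in (.6,.7,.8,.9,1.0):
    print(a,[proj("wrist",W((.055-r*np.cos(a)-e*np.sin(a),.029,.04+r*np.sin(a)+e*np.cos(a)))) for r,e in ((.09,0),(.094,0),(.09,-.004),(.09,.004))])
A=[("asidescene","asidescene")]
def up(f,x,y,w,h,k): return cv2.resize(cv2.imread(f)[y:y+h,x:x+w],None,fx=k,fy=k,interpolation=cv2.INTER_NEAREST)
P=[up("pics/ascene.png",245,260,30,37,8),up("pics/aside.png",250,255,30,37,8),up("pics/w3.png",195,260,30,37,8)]
cv2.imwrite("pics/tips.png",np.hstack(P+[]))
E
```

```text
0.4 [265.4308 292.2828] [273.7739 284.178 ] [211.1285 288.2474]
0.5 [263.9879 288.0416] [272.3374 279.8441] [208.49   288.1625]
0.6 [262.3526 283.6111] [270.6674 275.4339] [205.7728 287.0234]
0.7 [260.5438 279.0465] [268.7839 271.0031] [203.0043 284.7647]
0.8 [258.5838 274.4059] [266.7102 266.6083] [200.2165 281.3322]
0.6 [array([292.6479, 294.4998]), array([292.5551, 299.5133]), array([292.8444, 290.1366]), array([292.4485, 298.9278])]
0.7 [array([291.9471, 292.2598]), array([291.8173, 297.3013]), array([292.1267, 287.5624]), array([291.7652, 297.0193])]
0.8 [array([291.2391, 288.7441]), array([291.0698, 293.7446]), array([291.3973, 283.7493]), array([291.0792, 293.7952])]
0.9 [array([290.5333, 283.9006]), array([290.3227, 288.7817]), array([290.6654, 278.6481]), array([290.3999, 289.2013])]
1.0 [array([289.8402, 277.6995]), array([289.5874, 282.3739]), array([289.9416, 272.2306]), array([289.7382, 283.2057])]
```

View pics/tips.png

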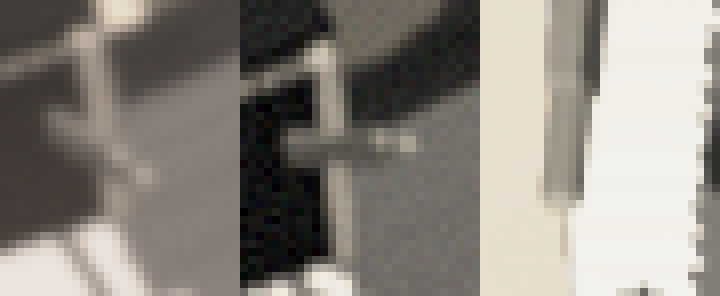

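The tip crops put the pointed tip at about (263.5,282) in scene, (271.5,273) in side and row ~286 in wrist, so the preset arm is at about 0.65 rad. Next I'll measure the shield's edge lines in scene and side.

```bash
python3 - <<'E'
from h import *
for n,c in (("scene",275),("side",285)):
    im=vision.get_image(n)[:,:,::-1]; cv2.imwrite(f"pics/b{n}.png",im); g=cv2.cvtColor(im,cv2.COLOR_BGR2GRAY).astype(int)
    for cc in (c,c+10):
        print(n,cc,"rows 235..",g[235:285,cc])
    for a in (.6,.7,.8,.9,1.0,1.1):
        out=[]
        for r,e in ((.09,.004),(.09,-.004),(.03,.0025),(.03,-.0025),(.0,.0)):
            # row at which the line crosses column c+5
            p=[proj(n,W((.055-r*np.cos(a)+e*np.sin(a),y,.04+r*np.sin(a)+e*np.cos(a)))) for y in (0,.079)]
            out.append([round(float(np.interp(x,[p[1][0],p[0][0]],[p[1][1],p[0][1]])),1) for x in (c,c+10)])
        print(a,out)
E
```

```text
scene 275 rows 235.. [112 113 113 116 116 113 113 112 113 112 112 113 112 112 113 112 112 111
 111 110 105  91  75  68  67  67  67  67  67  69  75  93 108 115 117 118
 118 117 116 117 117 117 117 116 115 113 115 115 116 117]
scene 285 rows 235.. [114 113 113 113 113 113 113 114 114 113 113 114 114 114 113 110 101  86
  74  71  71  70  71  70  71  73  86 104 115 119 120 120 118 118 119 118
 117 118 117 116 115 116 116 117 116 117 121 121 112 106]
0.6 [[276.4, 271.6], [281.4, 276.7], [265.1, 260.4], [268.0, 263.4], [261.0, 256.4]]
0.7 [[270.5, 265.8], [275.7, 271.0], [263.3, 258.6], [266.3, 261.6], [261.0, 256.4]]
0.8 [[264.5, 259.9], [269.9, 265.2], [261.4, 256.8], [264.5, 259.8], [261.0, 256.4]]
0.9 [[258.5, 253.9], [263.9, 259.2], [259.6, 254.9], [262.6, 258.0], [261.0, 256.4]]
1.0 [[252.6, 248.1], [257.9, 253.3], [257.7, 253.1], [260.8, 256.2], [261.0, 256.4]]
1.1 [[246.8, 242.3], [251.9, 247.4], [255.9, 251.3], [258.9, 254.3], [261.0, 256.4]]
side 285 rows 235.. [208 209 199 173 173 197 208 212 213 211 200 171 124  96  83  57  35  38
  42  31  13  29  22  30  33  30  31  58  87 106 106 100 103 107 107 104
  99 108 104 102 103 104  98 101 104 101 104 101  98  89]
side 295 rows 235.. [211 207 209 207 210 207 209 211 210 186 128  61  38  37  28  31  33  27
  34  35  40  50  68  90 104 107 102 104 107 104  99 103 104 109 103 101
  99  98 110 124 131 127 113 118 126 122 125 125 120 124]
0.6 [[266.5, 261.5], [271.5, 266.5], [260.3, 255.4], [263.2, 258.3], [258.6, 254.2]]
0.7 [[260.8, 255.9], [265.9, 260.9], [258.6, 253.7], [261.5, 256.6], [258.6, 254.2]]
0.8 [[255.1, 250.2], [260.2, 255.2], [256.8, 251.9], [259.7, 254.8], [258.6, 254.2]]
0.9 [[249.5, 244.7], [254.5, 249.6], [255.1, 250.2], [258.0, 253.1], [258.6, 254.2]]
1.0 [[244.0, 239.3], [248.8, 244.1], [253.4, 248.6], [256.2, 251.4], [258.6, 254.2]]
1.1 [[238.7, 234.1], [243.4, 238.7], [251.7, 246.9], [254.5, 249.7], [258.6, 254.2]]
```

```bash
python3 jog.py '0 -0.01 0 0.04 0 0 0;0 -0.021 0 0.08 0 0 0;0 -0.021 0 0.12 0 0 0;0 -0.026 0 0.14 0 0 0;0 -0.031 0 0.15 0 0 0;0 -0.036 0 0.152 0 0 0;0 -0.041 0 0.154 0 0 0;0 -0.0456 0 0.158 0 0 0;0 -0.049 0 0.162 0 0 0;0 -0.049 0 0.162 0 0 0;0 -0.049 0 0.162 0 0 0'
python3 -c "
from h import *
o=probe_bus.get_obs();print(Hd(o['tool_pos']),o['contact_force'])"
python3 jog.py '0 0.01 0 -0.02 0 0 0;0 0.03 0 -0.06 0 0 0;0 0.049 0 -0.1 0 0 0;0 0.049 0 -0.14 0 0 0;0 0.049 0 -0.162 0 0 0;0 0.049 0 -0.162 0 0 0;0 0.049 0 -0.162 0 0 0'
cat > sh.py <<'E'
from h import *
import sys
t=sys.argv[1]
for n,cs in (("scene",(275,285)),("side",(285,295)),("wrist",(245,340))):
    im=vision.get_image(n)[:,:,::-1]; cv2.imwrite(f"pics/{t}{n}.png",im); g=cv2.cvtColor(im,cv2.COLOR_BGR2GRAY).astype(int)
    for cc in cs:
        if n=="wrist": print(n,cc,"276..",g[276:312,cc])
        else: print(n,cc,"rows 240..",g[240:285,cc])
A=np.arange(.5,1,.05)
for a in A:
    out=[]
    for n,c in (("scene",275),("scene",285),("side",285),("side",295)):
        for r,e in ((.09,.004),(.09,-.004),(0,0)):
            p=[proj(n,W((.055-r*np.cos(a)+e*np.sin(a),y,.04+r*np.sin(a)+e*np.cos(a)))) for y in (0,.079)]
            out.append(round(float(np.interp(c,[p[1][0],p[0][0]],[p[1][1],p[0][1]])),1))
    print(round(a,2),out,proj("wrist",W((.055-.09*np.cos(a),.029,.04+.09*np.sin(a)))))
o=probe_bus.get_obs();print(Hd(o['tool_pos']))
E
python3 sh.py d
```

```text
t: 4.95
tool_pos: [0.4878, -0.1619, 0.0893]
tool_rot: [3.094, -0.541, 0.003]
contact_force: [3.0, -0.7, 0.5]
opening: -0.0001
grip_force: 1.3
[0.002  0.0059 0.0893] [ 3.0468 -0.7485  0.5299]
t: 5.53
tool_pos: [0.534, -0.1785, 0.2528]
tool_rot: [3.094, -0.541, 0.004]
contact_force: [0.6, -0.5, -1.0]
opening: 0.0003
grip_force: 0.0
scene 275 rows 240.. [113 113 112 112 111 111 112 111 112 112 112 112 112 111 110 106  91  76
  68  66  67  66  63  63  63  63  62  63  63  63  63  63  63  64  64  66
  69  76  92 107 113 114 115 115 115]
scene 285 rows 240.. [112 113 114 113 114 113 113 113 113 112 110 100  85  73  71  70  69  66
  66  66  67  66  66  66  66  65  66  65  67  67  68  69  72  81  95 108
 114 116 116 116 117 121 121 111 105]
side 285 rows 240.. [212 212 210 210 212 201 171 123  93  91  99  96  83  60  40  36  33  23
  41  28  30  29  33  35  37  33  37  60  84 100 105 106 103 105 101 106
 102 100 104 100 103  99 106  97  83]
side 295 rows 240.. [207 210 208 210 209 210 211 205 161  87  30  36  35  33  26  27  29  31
  31  34  41  34  56  81 100 109 105 106 105 103 100 105  94 
[... 793 characters left out ...]
 [292.2429 292.9658]
0.7 [270.5, 275.7, 261.0, 265.8, 271.0, 256.4, 260.8, 265.9, 258.6, 255.9, 260.9, 254.2] [291.8908 291.6863]
0.75 [267.5, 272.8, 261.0, 262.9, 268.1, 256.4, 257.9, 263.0, 258.6, 253.1, 258.1, 254.2] [291.5368 290.0876]
0.8 [264.5, 269.9, 261.0, 259.9, 265.2, 256.4, 255.1, 260.2, 258.6, 250.2, 255.2, 254.2] [291.1821 288.1627]
0.85 [261.5, 266.9, 261.0, 256.9, 262.2, 256.4, 252.3, 257.3, 258.6, 247.5, 252.4, 254.2] [290.8279 285.9056]
0.9 [258.5, 263.9, 261.0, 253.9, 259.2, 256.4, 249.5, 254.5, 258.6, 244.7, 249.6, 254.2] [290.4754 283.3117]
0.95 [255.6, 260.9, 261.0, 251.0, 256.3, 256.4, 246.7, 251.6, 258.6, 242.0, 246.8, 254.2] [290.1262 280.3781]
[0.0491 0.0061 0.248 ]
```

```bash
python3 - <<'E'
from h import *
im=cv2.imread("pics/dwrist.png"); g=cv2.cvtColor(im,cv2.COLOR_BGR2GRAY)
for ph in (.8,.9,1.0,1.1):
    print(ph,[proj("wrist",W((.055+s*.016*np.cos(ph),-.09-s*.016*np.sin(ph),.087))) for s in (-1,1)])
print(proj("wrist",W((.055,-.09,.056))),proj("wrist",W((.055,-.09,.087))))
np.set_printoptions(linewidth=250)
print(g[184:222:1,420:474:1][::1,::2])
# w2-pose back-projection (tool pose known then)
o=dict(tool_pos=np.array([.5549,-.1868,.1095]),tool_rot=np.array([-3.093,.54,.008]))
a,b=[Hd(onz("wrist",p,.087,o)) for p in ((498,330),(556,297))]; print(a,b,(a+b)/2,np.arctan2(-(b-a)[1],(b-a)[0]),np.linalg.norm(b-a))
E
```

```text
0.8 [array([432.2991, 216.6287]), array([465.6028, 187.7993])]
0.9 [array([431.0469, 215.1062]), array([466.8397, 189.3868])]
1.0 [array([429.9672, 213.4537]), array([467.8914, 191.1011])]
1.1 [array([429.0711, 211.687 ]), array([468.7478, 192.9243])]
[437.5926 193.5775] [448.7675 202.3728]
[[232 243 242 ... 221 221 222]
 [234 243 242 ... 221 222 223]
 [236 243 215 ... 222 222 223]
 ...
 [239 239 239 ... 221 221 221]
 [240 240 240 ... 221 221 221]
 [241 241 241 ... 221 221 221]]
[ 0.0532 -0.0746  0.087 ] [ 0.0698 -0.0981  0.087 ] [ 0.0615 -0.0864  0.087 ] 0.9537319172153301 0.028753950337660417
```

```bash
python3 jog.py '0.04 0.006 0.03 0 0 0 -0.12;0.04 0.006 0.06 0 0 0 -0.24;0.04 0.006 0.096 0 0 0 -0.36;0.04 0.006 0.096 0 0 0 -0.48;0.04 0.006 0.096 0 0 0 -0.6;0.04 0.006 0.096 0 0 0 -0.72;0.04 0.006 0.096 0 0 0 -0.84;0.04 0.006 0.096 0 0 0 -0.96;0.04 0.006 0.096 0 0 0 -1.08;0.04 0.006 0.096 0 0 0 -1.2;0.04 0.006 0.096 0 0 0 -1.32;0.04 0.006 0.096 0 0 0 -1.44;0.04 0.006 0.096 0 0 0 -1.56;0.04 0.006 0.096 0 0 0 -1.68;0.04 0.006 0.096 0 0 0 -1.8;0.04 0.006 0.096 0 0 0 -1.92;0.04 0.006 0.096 0 0 0 -2.04;0.04 0.006 0.096 0 0 0 -2.19;0.04 0.006 0.096 0 0 0 -2.19;0.04 0.006 0.096 0 0 0 -2.19'
python3 jog.py '0.04 0 0 0.04 0 0 0;0.04 0 0 0.08 0 0 0;0.04 0 0 0.115 0 0 0;0.04 0 0 0.115 0 0 0;0.04 0 0 0.115 0 0 0'
python3 - <<'E'
from h import *
o=probe_bus.get_obs(); im=vision.get_image("wrist"); cv2.imwrite("pics/w5.png",im[:,:,::-1]); M=RH.T@R.from_rotvec(o["tool_rot"]).as_matrix()
print(Hd(o["tool_pos"]),o["q"],"tool x dir cw from hood -x:",np.arctan2(M[1,0],-M[0,0]))
print("pred wing ends",[proj("wrist",W((.055+s*.016*np.cos(.95),-.09-s*.016*np.sin(.95),.087))) for s in (-1,1)])
E
```

```text
t: 7.35
tool_pos: [0.5054, -0.2698, 0.2478]
tool_rot: [-1.895, -2.5, 0.0]
contact_force: [-0.1, -0.0, 0.4]
opening: 0.0401
grip_force: 0.0
t: 7.77
tool_pos: [0.5044, -0.269, 0.132]
tool_rot: [-1.895, -2.496, 0.0]
contact_force: [0.5, 0.5, 0.6]
opening: 0.0397
grip_force: 0.0
[ 0.0541 -0.0893  0.132 ] [-0.6202  0.0135  1.8237 -0.      1.312  -0.8925] tool x dir cw from hood -x: 0.9514412502825145
pred wing ends [array([315.3466, 236.7801]), array([315.6421, 296.3157])]
```

View pics/w5.png

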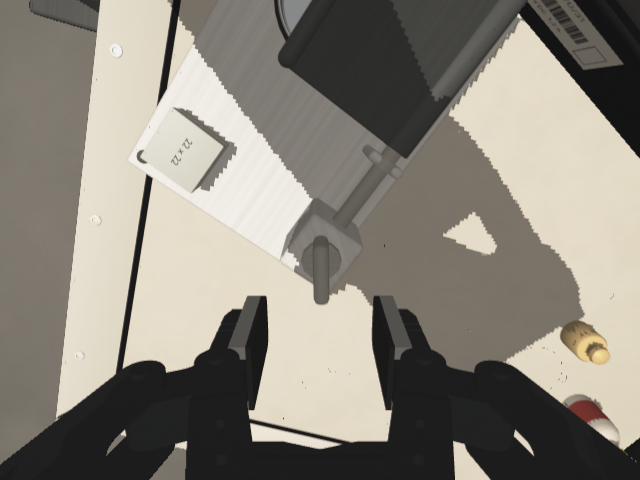

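The wing is at column 321, rows 237–303, centred between the fingers (about column 320) and aligned with the tool's x axis. I'll descend and grip.

```bash
python3 jog.py '0.04 -0.003 0 0.02 0 0 0;0.04 -0.003 0 0.045 0 0 0;0.04 -0.003 0 0.064 0 0 0;0.04 -0.003 0 0.064 0 0 0;0.04 -0.003 0 0.064 0 0 0;0 -0.003 0 0.064 0 0 0;0 -0.003 0 0.064 0 0 0;0 -0.003 0 0.064 0 0 0;0 -0.003 0 0.064 0 0 0;0 -0.003 0 0.064 0 0 0;0 -0.003 0 0.064 0 0 0;0 -0.003 0 0.064 0 0 0' 40
cat > st.py <<'E'
from h import *
o=probe_bus.get_obs(); M=RH.T@R.from_rotvec(o["tool_rot"]).as_matrix()
print(Hd(o["tool_pos"]),"phi",np.arctan2(M[1,0],-M[0,0]),"F",o["contact_force"],"tau",o["wrist_torque"],o["opening"],o["grip_force"])
E
python3 st.py
```

```text
t: 8.82
tool_pos: [0.5066, -0.2753, 0.0744]
tool_rot: [1.897, 2.503, -0.007]
contact_force: [-9.3, -0.8, 8.8]
opening: 0.007
grip_force: 41.1
[ 0.0583 -0.0944  0.0744] phi 0.9501477797367502 F [-9.3379 -0.7822  8.7889] tau [-0.2655  1.5342  0.0779] 0.006990243175536607 41.062424182891846
```

```bash
python3 jog.py '0 0 0 -0.003 0 0 0;0 0 0 -0.003 0 0 0;0 0 0 -0.003 0 0 0' 40; python3 st.py
```

```text
t: 9.07
tool_pos: [0.5065, -0.2752, 0.0745]
tool_rot: [1.897, 2.502, -0.006]
contact_force: [-2.4, -6.7, -5.4]
opening: 0.0068
grip_force: 40.4
[ 0.0581 -0.0944  0.0745] phi 0.9505215357473841 F [-2.3775 -6.7218 -5.4184] tau [-1.077   0.3573  0.0097] 0.006777638976581395 40.39896011352539
```

```bash
python3 jog.py '0 0 0 0.001 0 0 0.08;0 0 0 0.001 0 0 0.18;0 0 0 0.001 0 0 0.28;0 0 0 0.001 0 0 0.38;0 0 0 0.001 0 0 0.48;0 0 0 0.001 0 0 0.58;0 0 0 0.001 0 0 0.68;0 0 0 0.001 0 0 0.78;0 0 0 0.001 0 0 0.86;0 0 0 0.001 0 0 0.9;0 0 0 0.001 0 0 0.9;0 0 0 0.001 0 0 0.9' 40; python3 st.py
```

```text
t: 10.07
tool_pos: [0.504, -0.2748, 0.0745]
tool_rot: [-2.796, -1.428, 0.013]
contact_force: [-13.8, -2.9, 6.1]
opening: 0.0067
grip_force: 42.0
[ 0.0557 -0.0948  0.0745] phi 1.8505248244798433 F [-13.766   -2.8946   6.1401] tau [-0.5123  2.4128 -0.0235] 0.006676777390669724 41.963451504707336
```

```bash
python3 jog.py '0 0 0 0 0 0 0.06;0 0 0 0 0 0 0.1;0 0 0 0 0 0 0.1' 40; python3 st.py; python3 jog.py '0 0 0 0 0 0 0.04;0 0 0 0 0 0 0.04' 40; python3 st.py;  python3 jog.py '0 0 0 0 0 0 0.04;0 0 0 0 0 0 0.04' 40; python3 st.py
```

```text
t: 10.32
tool_pos: [0.5038, -0.2746, 0.0744]
tool_rot: [-2.864, -1.284, 0.014]
contact_force: [-15.5, -2.0, 6.8]
opening: 0.0068
grip_force: 42.1
[ 0.0554 -0.0947  0.0744] phi 1.9515921117980406 F [-15.4744  -2.0372   6.758 ] tau [-0.3805  2.5274 -0.0519] 0.006789796524359876 42.072376012802124
t: 10.48
tool_pos: [0.5037, -0.2745, 0.0744]
tool_rot: [-2.889, -1.227, 0.015]
contact_force: [-16.0, -2.0, 7.8]
opening: 0.0066
grip_force: 42.1
[ 0.0552 -0.0947  0.0744] phi 1.9914756799636537 F [-16.0037  -2.0383   7.8081] tau [-0.3031  2.5788 -0.037 ] 0.006598153878094554 42.112324833869934
t: 10.65
tool_pos: [0.5036, -0.2745, 0.0744]
tool_rot: [-2.913, -1.171, 0.015]
contact_force: [-15.3, -1.6, 7.3]
opening: 0.0066
grip_force: 42.8
[ 0.0552 -0.0947  0.0744] phi 2.030131363248474 F [-15.255   -1.5856   7.2928] tau [-0.2609  2.5843  0.4119] 0.0065900759607759605 42.815279960632324
```

```bash
python3 jog.py '0 0 0 0 0 0 0.03;0 0 0 0 0 0 0.03;0 0 0 0 0 0 0.03' 40; python3 st.py
```

```text
t: 10.9
tool_pos: [0.5036, -0.2745, 0.0744]
tool_rot: [-2.929, -1.13, 0.016]
contact_force: [-15.8, -2.2, 8.0]
opening: 0.0069
grip_force: 47.7
[ 0.0552 -0.0947  0.0744] phi 2.0580172625722497 F [-15.8157  -2.1815   8.0159] tau [-0.3459  2.6446  0.6598] 0.006885553935369091 47.67955498478841
```

```bash
python3 jog.py '0 0 0 0 0 0 -0.08;0 0 0 0 0 0 -0.18;0 0 0 0 0 0 -0.28;0 0 0 0 0 0 -0.38;0 0 0 0 0 0 -0.48;0 0 0 0 0 0 -0.58;0 0 0 0 0 0 -0.68;0 0 0 0 0 0 -0.78;0 0 0 0 0 0 -0.85;0 0 0 0 0 0 -0.853;0 0 0 0 0 0 -0.853;0 0 0 0 0 0 -0.853' 40; python3 st.py
```

```text
t: 11.9
tool_pos: [0.5058, -0.2754, 0.0745]
tool_rot: [2.203, 2.24, -0.008]
contact_force: [-7.7, -4.8, 1.2]
opening: 0.0067
grip_force: 41.3
[ 0.0575 -0.0947  0.0745] phi 1.20730237193553 F [-7.7076 -4.7636  1.2226] tau [-0.8358  1.2493  0.07  ] 0.006671713700961901 41.25557899475098
```

```bash
python3 jog.py '0.04 0 0 0 0 0 0;0.04 0 0 0 0 0 0;0.04 0 0 0 0 0 0;0.04 0 0 0 0 0 0;0.04 0 0 0 0 0 0;0.04 0 0 -0.03 0 0 0;0.04 0 0 -0.06 0 0 0;0.04 0 0 -0.1 0 0 0;0.04 0 0 -0.14 0 0 0;0.04 0 0 -0.17 0 0 0;0.04 0 0 -0.17 0 0 0;0.04 0 0 -0.17 0 0 0'; python3 st.py
python3 - <<'E'
from h import *
im=vision.get_image("wrist"); cv2.imwrite("pics/w6.png",im[:,:,::-1])
for n in ("scene","side"): cv2.imwrite(f"pics/f{n}.png",vision.get_image(n)[:,:,::-1])
for n,cs in (("scene",(275,285)),("side",(285,295))):
    g=[cv2.cvtColor(cv2.imread(f"pics/{t}{n}.png"),cv2.COLOR_BGR2GRAY).astype(int) for t in "df"]
    for c in cs: print(n,c,g[0][255:280,c],g[1][255:280,c])
    c=[slice(268,286),slice(255,276)]; print("tip region diff",np.abs(g[0]-g[1])[*c].max())
g=cv2.cvtColor(cv2.imread("pics/w6.png"),cv2.COLOR_BGR2GRAY)
X=W((.055,-.09,.087)); print("wing px",proj("wrist",X),[[proj("wrist",W((.055+s*.016*np.cos(p),-.09-s*.016*np.sin(p),.087))) for s in (-1,1)] for p in (1.0,1.2,1.4)])
u,v=proj("wrist",X).astype(int); roi=g[v-35:v+40,u-40:u+40]; cv2.imwrite("pics/wing.png",cv2.resize(roi,None,fx=7,fy=7,interpolation=cv2.INTER_CUBIC)); print(u,v)
E
```

```text
t: 12.9
tool_pos: [0.5087, -0.2742, 0.2468]
tool_rot: [2.199, 2.235, 0.002]
contact_force: [-1.6, 0.2, -0.7]
opening: 0.0403
grip_force: 0.0
[ 0.0599 -0.0926  0.2468] phi 1.2075090625386848 F [-1.5838  0.2084 -0.6938] tau [ 0.044  -0.0043 -0.0344] 0.04034129285761881 0.0
scene 275 [106  91  76  68  66  67  66  63  63  63  63  62  63  63  63  63  63  63
  64  64  66  69  76  92 107] [213 179 134 111 111 110  99  91  88  88  87  86  87  88  87  87  88  87
  91  98 103 102 100 109 121]
scene 285 [ 70  69  66  66  66  67  66  66  66  66  65  66  65  67  67  68  69  72
  81  95 108 114 116 116 116] [101  95  90  89  87  88  88  87  87  87  87  87  88  90  98 105 107 103
 101 109 121 127 130 129 129]
tip region diff 90
side 285 [ 36  33  23  41  28  30  29  33  35  37  33  37  60  84 100 105 106 103
 105 101 106 102 100 104 100] [ 79  77  67  64  55  60  56  68  81  93  85  73  73  92 106 116 114 116
 115 116 111 107 112 112 109]
side 295 [ 27  29  31  31  34  41  34  56  81 100 109 105 106 105 103 100 105  94
 111 124 134 126 113 116 127] [ 24  28  44  69  88  87  77  73  92 111 114 117 118 111 111 113 106 106
 121 135 149 139 126 127 139]
tip region diff 79
wing px [317.1518 210.9266] [[array([312.5938, 190.1373]), array([321.5712, 231.0839])], [array([316.938 , 189.6755]), array([317.3588, 231.5164])], [array([321.2914, 190.0742]), array([313.1389, 231.1406])]]
317 210
```

```bash
python3 - <<'E'
import cv2,numpy as np,sys
np.set_printoptions(linewidth=250,threshold=sys.maxsize)
g=cv2.cvtColor(cv2.imread("pics/w6.png"),cv2.COLOR_BGR2GRAY).astype(int)
print(g[188:244:4,300:340])
print(cv2.cvtColor(cv2.imread("pics/fscene.png"),cv2.COLOR_BGR2GRAY)[274:290,252:270]); print(cv2.cvtColor(cv2.imread("pics/fside.png"),cv2.COLOR_BGR2GRAY)[266:280,258:278])
E
```

```text
[[240 239 238 238 237 238 238 231 211 128  88  90  92  94  95  95  93  89  81  81 106 117 126 127 128 127 125 123 124 124 125 124 123 123 123 125 125 126 126 120]
 [240 240 239 234 201 186 206 207 206 108  91  92  96  99  98  97  95  91  87  82  99 100 100  96  95 113 127 127 127 124 122 123 124 124 123 122 122 121 115 106]
 [238 238 198 203 202 201 200 200 199 105  92  92  96  98  98  98  96  92  88  82  96  97  98  97  97  97  93 110 126 127 127 125 123 122 124 123 118 110 100 111]
 [238 187 205 203 203 202 202 201 201 116  93  92  96  98  98  98  96  93  89  82  98  99  99  98  99  98  98  94 109 124 125 127 127 127 122 113 104 108 112 112]
 [236 231 197 203 203 202 202 202 201 119  93  92  96  98  98  98  96  94  90  81  98  99  99  99  99  99  98 103 120 122 123 125 123 119 113 104 112 112 112 112]
 [237 236 234 206 204 202 200 200 199 121  92  93  95  99  99  98  97  94  90  80  98  99  99  99  98 103 116 123 122 121 120 117 113 103 110 112 112 112 112 112]
 [231 233 234 236 234 234 234 225 209 139  94  91  95  99  99  98  96  94  91  81 100 105 113 121 120 119 121 122 124 122 
[... 2846 characters left out ...]
46 144 134 115 110 114 114 113 118]
 [112 110 114 119 109  97  91  98 119 155 139 141 168 159 122 114 115 113 114 117]
 [ 95  92  93  85  84  86  82  88  96 123 111 121 158 158 127 110 116 115 120 114]
 [ 82  81  80  90  91  90  82  82  84  91  94 101 120 121 119 109 115 116 112 117]
 [ 66  63  87 122 128 105  94  93  91  98 104 107 107 113 110 115 114 113 112 110]
 [ 28  34  83 148 150 131 107 106 108 111 120 117 115 115 114 116 114 114 116 113]
 [ 11  22  79 150 159 135 115 111 113 117 114 117 111 110 114 115 111 110 116 115]
 [ 17  20  76 144 160 140 119 115 113 110 115 115 115 112 113 110 114 114 112 111]
 [ 11  12  76 143 159 149 118 114 109 115 115 117 115 114 111 113 115 111 114 112]]
```

```bash
python3 -c "
from station import ctrl, vision, probe_bus, ticket
print(ticket.finish_job())"
```

```text
the job is handed in; nothing more can be done
None
```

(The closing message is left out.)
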